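# Show which pipe clamp still needs tightening

## Robot

A 7-joint arm with a two-finger parallel gripper is mounted at the origin on the work surface. World frame = base frame: x ahead of the robot, y to its left, z up, the work surface at z = 0. Lengths are in m, angles in rad, forces in N, time in s.
With the tool pointing down it reaches from about 0.4 to 0.85 m from the base axis. Payload 6.9 kg.
Tool frame: the origin (TCP) lies between the finger pads; the fingertips stand 17 mm ahead of it and the grasp point (between the pads) lies 2 mm behind it (r.finger_overhang is the distance from the TCP to the fingertips, in m); z points along the fingers, x is the direction in which the jaws open and shut, and the axes are right-handed (so a half turn about z gives the same grasp; the last joint's range is limited). The gripper opens to 85 mm and grips with 20 to 120 N. Pads are 22 mm wide; open, the fingers measure 114 mm over their backs; the gripper's body (76 mm by 85 mm) begins 54 mm behind the grasp point. The pads swing forward as they close: fully open they stand 13 mm farther back than shut.
Start: joints at [1.312, 0.507, -0.238, 1.5, 0.126, 1.149, -0.155], TCP at [0.222, -0.584, 0.212] pointing down, gripper open.
Joint ranges: [-3.08, 3.08], [-0.24, 2.05], [-1.43, 1.35], [0, 2.5], [-1.52, 4.66], [0.17, 1.96], [-2.89, 2.89]. Speed limits (rad/s): [2.39, 2.39, 3.14, 3.14, 3.14, 3.14, 3.14].

## Interface

Orientations are given as a unit quaternion [w, x, y, z].
In Python, from workcell import monitor, vision, finish_job, r gives the robot as it stands. The module is installed in compiled form; this text tells all that it offers.
- The arm moves only by the shell command python3 -m creep 'ROWS' [OPENING] [FORCE]. ROWS is JSON, one flat list of numbers, 6 for each row, row after row: the shift along the tool's x, y, z in m, then the turn, a rotation vector about the tool's x, y, z in rad. A call has 1 to 20 rows; each row shifts and turns the commanded pose from where the row before left it, along the tool's axes as they then stand; what a row does not reach is not made up. A row lasts 1/10 s, in which the tool goes at most 50 mm and 8.59 degrees, less where a joint would pass 70% of its speed; a pose out of reach is approached as far as the arm can. A call with a gripper value outside its range is refused whole. OPENING is the gripper's target within -1 to 1 (fully open at 1, half-way at 0, shut at -1), set as the call begins (- or left out, the last holds). The fingers move at their own pace and stop on an object; FORCE is the grip in N (left out, the last holds). Time passes only in rows, so rows that do not move let the fingers close. It gives the time, the measured TCP pose, the force and the opening at its end, in the units of the state.
- monitor.observe(): the state, without advancing time (a new reading comes with each control period).
- vision.capture(name): name is "side" or "top"; returns the picture (400x640x3 uint8, blue, green, red); there is no depth.
- vision.calibration(name): a dict with "fx", "fy", "cx", "cy" (pixels), "dist_coeffs" ([k1, k2, p1, p2, k3] as OpenCV has them; the pictures are not rectified), "position" and "orientation" of the camera in the world. Camera axes: x right, y up, looking along -z (the intrinsics and any distortion apply to the point x, -y, -z); pixel columns grow to the right and rows downward; lengths in m; the calibration is good to about 2 mm. A picture is of the moment at which its call begins. calibration takes no time and is no camera call.
- finish_job(): hands the job in, once; it reports no verdict.
Trained networks look in the newest picture that a camera, given by its name, has taken for a name from the list of things; names that differ only in an ending like _2 or _b are one class to them, and where a whole thing is asked for, a point or a joint stands for the part that bears it (a point fixed in the world has none). Each returns a list of dicts, best first, with "conf" (0 to 1); they miss things now and then, are a little off and sometimes report something else, mostly with a low value. They report only what shows in the picture. A call takes as long as a camera call.
- vision.trace(query, camera): "mask" (400x640 bool, what is visible of it) and "at" ([column, row] in pixels, amid what is visible of it).
- vision.pinpoint(query, camera): "at" ([column, row] in pixels: a listed point, or the origin of a listed thing).
The state is a dict: "clock": time; "joint_pos": joint angles; "qd": joint speeds; "joint_efforts": joint torques, N m; "position": TCP position; "ee_rot": TCP orientation; "wrist_force": force on the tool from outside, world axes, zero at the start; "ft_torque": the same for the moment, N m; "finger_gap": finger opening in m.
Only numpy, scipy, OpenCV 4.12 (cv2) and the standard library are available. Lean on these libraries where they do the work, as an engineer would, in place of code of your own. Each camera call takes 0.05 s, during which the arm holds its last target.

## Task

A small cupboard-door panel lies dry-fitted in three pipe clamps, and one clamp is still loose: its sliding tail jaw stands off the panel's edge. With the fingertips gently push that jaw, never gripping it, along its pipe until it is fully home against the panel, then point out that same clamp's screw handle to the joiner who will tighten it: hold the fingertips about 3 cm straight above the handle's hub without touching it for at least two seconds, and finish still pointing there. Leave the panel, the two tight clamps and everything lying about alone.

Things in the scene. Friction and masses are not known exactly. Their poses are not given: they have to be found in the camera images.
- panel: The panel: three pale wooden staves edge to edge, 320 mm (its x) by 240 mm (its y) by 20 mm thick, lying across the three pipes, held fast by the tight clamps. Origin at the centre of its underside, 56 mm above the bench (top: 76 mm). The clamps run parallel to its y axis, about 100 mm apart: tail jaws on its -y side (the robot's right), screw heads and handles on its +y side.
- clamp_loose: The loose pipe clamp, in any of the three places: galvanised pipe 21 mm thick, 545 mm long, axis 45 mm above the bench, dark cast jaws on feet. Origin on the bench under the pipe, midway between the panel's edges; its y axis runs along the pipe from tail jaw to screw head. Frame, head and handle are fixed; only the tail jaw moves.
- jaw (a joint): The loose clamp's tail jaw, sliding along the pipe: value = gap in m between its face and the panel's edge; 0 = home against the panel (a hard stop), larger = farther off, toward the clamp's -y. It starts 45 to 80 mm off. It slides with about 3 N of friction, stays where it is left, and cannot be lifted.
- jaw_back (a point): Point to push, toward the clamp's +y: middle of the back of the loose clamp's tail jaw (its flat side away from the panel), 85 mm above the bench; moves with the jaw. The jaw is a dark upright plate 40 mm wide, 14 mm thick, top 100 mm above the bench. The collar and clutch plates behind it (up to 55 mm back) reach only 66 mm above the bench: keep the fingertips at 74 to 90 mm.
- handle: The screw handle of the loose clamp, the thing to point at. Origin at the centre of its hub, 72 mm above the bench, 245 mm from the clamp's origin toward its +y (125 mm beyond the panel's edge); fixed. Hub: dark cylinder 24 mm in diameter, top 84 mm above the bench, with a steel cross bar 10 mm thick, 86 mm over its 14 mm ball ends, its higher end 92 mm above the bench.
- clamp_tight1: One tight clamp, same make and same frame as the loose one, its tail jaw already against the panel (nothing on it moves); tops of its jaws 100 mm, of its handle 107 mm above the bench. Leave alone.
- clamp_tight2: The other tight clamp, likewise. Leave alone.
- sanding_block: Cork sanding block 110 x 65 x 26 mm lying on the panel; origin at the centre of its underside. Leave alone.
- pencil: Flat red carpenter's pencil 163 x 15 x 8 mm lying on the panel; origin under its middle. Leave alone.
- glue_bottle: Closed white glue bottle, 60 mm in diameter, 170 mm tall, standing on the bench beyond the panel; origin at the centre of its foot. Leave alone.
- tape_measure: Grey tape measure 76 x 38 x 62 mm on the bench left of the handles; origin at the centre of its underside. Leave alone.
- try_square: Try square with dark wooden stock 115 mm long and a 150 mm steel blade, 20 mm high, lying on the bench beyond the panel; origin under the middle of the stock. Leave alone.
- mallet: Wooden mallet lying on the bench to the right, head 75 x 125 x 60 mm, 320 mm long over all; origin on the bench under the handle. Leave alone.
- screw_cup: Small aluminium cup, 76 mm in diameter and 50 mm tall, on the bench beyond the panel; origin at the centre of its foot. Leave alone.

How it is judged:
On the way, in this order (a step that is already met when the one before it is completed fails the run):
1. the loose clamp's tail jaw is home against the panel's edge (gap under 3 mm) (value of joint jaw below 0.003 m), for 0.2 s.
2. the fingertips point at that clamp's handle hub from straight above, close and without contact, for two seconds (horizontal distance between the grasp point and handle below 0.025 m and z of the grasp point in the frame of handle between 0.032 and 0.095 m and value of joint jaw below 0.003 m and not (contact force between any of the fingers, the arm and handle above 0.1 N)), for 1.9 s.
At the end, for the whole second after the job is handed in: The loose clamp's jaw is within 3 mm of the panel's edge; the fingertips are still over that clamp's handle hub, within 25 mm sideways and some 2 to 60 mm above the hub's top (grasp point 32 to 95 mm above the hub's centre), touching nothing; every loose thing is within 10 mm of where it began (value of joint jaw below 0.003 m and horizontal distance between the grasp point and handle below 0.025 m and z of the grasp point in the frame of handle between 0.032 and 0.095 m and distance of each of sanding_block, pencil, glue_bottle, tape_measure, try_square, mallet, screw_cup from where it was at the start of the episode below 0.01 m).
It fails at once if the handle of the loose clamp is touched (contact force between any of the fingers, the arm and handle above 0.5 N).
It fails at once if the panel is touched (contact force between any of the fingers, the arm and panel above 2 N).
It fails at once if a tight clamp is touched (contact force between any of the fingers, the arm and clamp_tight1 above 2 N or contact force between any of the fingers, the arm and clamp_tight2 above 2 N).
It fails at once if the jaw is gripped or rammed: fingers on it with more than 35 N, or it slides faster than 0.3 m/s (contact force between any of the fingers, the arm and clamp_loose above 35 N or velocity of joint jaw below -0.3 m/s).
It fails at once if a loose thing is moved or lifted by more than 10 mm (distance of any of sanding_block, pencil, glue_bottle, tape_measure, try_square, mallet, screw_cup from where it was at the start of the episode above 0.01 m).
It also fails if it takes over 45 s, if anything falls off the work surface, if the arm or the gripper's body presses on something with over 40 N, if the wrist force passes 120 N, or if a joint passes its speed limit or range.

## Working session

There is one attempt and no reset: what is moved stays moved. The work goes in short steps, Python scripts to look and compute and a shell command to move; the robot and the scene stay as the last step left them, time stands still between calls to the robot, and variables do not carry over. Pictures are saved under pics/ and viewed, and the job is handed in when it is done.

```bash
mkdir -p pics
cat > h.py <<'E'
import numpy as np, cv2
from scipy.spatial.transform import Rotation as R
from workcell import monitor, vision, r
def ray(cam,px):
    c=vision.calibration(cam);K=np.array([[c['fx'],0,c['cx']],[0,c['fy'],c['cy']],[0,0,1.]])
    u=cv2.undistortPoints(np.array([[px]],float),K,np.array(c['dist_coeffs']))[0,0]
    q=c['orientation'];Rm=R.from_quat([q[1],q[2],q[3],q[0]])
    return np.array(c['position']),Rm.apply([u[0],-u[1],-1])
def onz(cam,px,z):
    p,d=ray(cam,px);return p+d*(z-p[2])/d[2]
def proj(cam,P):
    c=vision.calibration(cam);K=np.array([[c['fx'],0,c['cx']],[0,c['fy'],c['cy']],[0,0,1.]])
    q=c['orientation'];Rm=R.from_quat([q[1],q[2],q[3],q[0]])
    v=Rm.inv().apply(np.atleast_2d(P)-np.array(c['position']));v=v*[1,-1,-1]
    return cv2.projectPoints(v,np.zeros(3),np.zeros(3),K,np.array(c['dist_coeffs']))[0][:,0]
E
python3 - <<'E'
from h import *
for c in('side','top'):
    cv2.imwrite(f'pics/{c}0.png',vision.capture(c))
    print(c,vision.calibration(c))
    for q in ['jaw_back','handle','clamp_loose','jaw','panel','clamp_tight1','mallet','tape_measure','glue_bottle']:
        z={'jaw_back':.085,'handle':.072,'panel':.056}.get(q,0)
        for o in vision.pinpoint(q,c)[:3] if q!='jaw' else []: print(c,q,round(o['conf'],2),np.round(o['at']),onz(c,o['at'],z).round(3))
print(monitor.observe())
E
```

```text
side {'fx': 403.24787750611955, 'fy': 403.24787750611955, 'cx': 320.46793083304135, 'cy': 197.6266938339209, 'dist_coeffs': array([0.03179117, 0.        , 0.        , 0.        , 0.        ]), 'position': array([0.11639876, 0.76073399, 0.96951619]), 'orientation': array([-0.23315873, -0.1039862 ,  0.37925884,  0.88937428])}
side jaw_back 0.78 [359. 176.] [ 0.518 -0.195  0.085]
side handle 0.71 [281. 265.] [0.548 0.232 0.072]
side clamp_loose 0.4 [328. 196.] [ 0.604 -0.138  0.   ]
side panel 0.65 [335. 219.] [ 0.509 -0.006  0.056]
side panel 0.17 [359. 174.] [ 0.536 -0.237  0.056]
side clamp_tight1 0.31 [293. 174.] [ 0.775 -0.177  0.   ]
side mallet 0.9 [413. 151.] [ 0.437 -0.53  -0.   ]
side tape_measure 0.73 [226. 329.] [0.595 0.431 0.   ]
side glue_bottle 0.65 [234. 237.] [0.774 0.172 0.   ]
top {'fx': 482.7479231374235, 'fy': 482.7479231374235, 'cx': 331.3398244641105, 'cy': 204.25769997080468, 'dist_coeffs': array([-0.04861643,  0.        ,  0.        ,  0.        ,  0.        ]), 'position': array([ 0.43506542, -0.03476969,  1.40537928]), 'orientation': array([-0.69664783, -0.04
[... 587 characters left out ...]
y([ 1.31250334,  0.50745835, -0.23759546,  1.50017954,  0.12570968,
        1.14887432, -0.15481306]), 'qd': array([-2.59913857e-04,  7.12376804e-04, -2.45791708e-05, -8.92843638e-05,
        6.12295928e-04, -1.50007963e-03, -1.06851624e-03]), 'joint_efforts': array([ 7.81177441e-04, -6.20354319e+01, -2.18476675e+00, -2.49961191e+01,
        1.37474702e-02,  2.10535509e-03,  2.62531245e-06]), 'position': array([ 0.22236497, -0.5841169 ,  0.21180778]), 'ee_rot': array([ 1.64775994e-05,  8.23342262e-01, -5.67545169e-01,  2.43194523e-05]), 'wrist_force': array([-0.06412988,  0.70113012, -0.47944637]), 'ft_torque': array([ 0.00010295, -0.00819455,  0.0295977 ]), 'finger_gap': 0.0855169586861112}
```

View pics/top0.png

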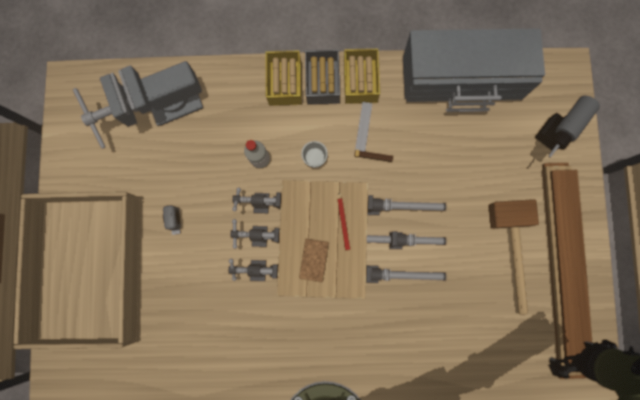

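View pics/side0.png

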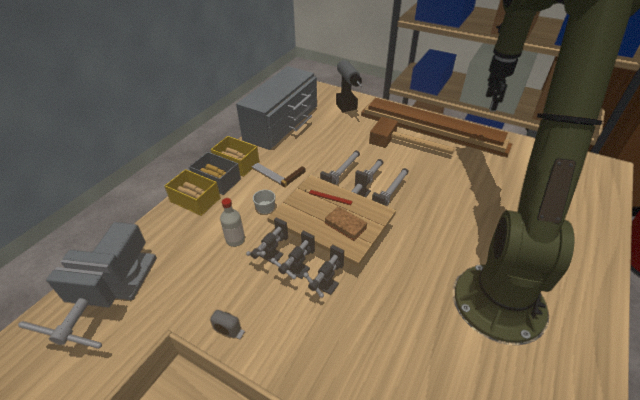

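The middle clamp is the loose one: in the top picture its jaw is near (396,240), off the panel edge at x≈367, with its handle near (235,235). Next I'll zoom in to measure.

Run:
```python
from h import *
im=cv2.imread('pics/top0.png')[180:300,220:460]
s=cv2.imread('pics/side0.png')[140:300,240:420]
cv2.imwrite('pics/topz.png',cv2.resize(im,None,fx=3.3,fy=3.3,interpolation=cv2.INTER_CUBIC))
cv2.imwrite('pics/sidez.png',cv2.resize(s,None,fx=3.7,fy=3.7,interpolation=cv2.INTER_CUBIC))
for c in('top','side'):
    vision.capture(c)
    for q in ['jaw_back','jaw','handle']:
        for o in vision.trace(q,c)[:2]:
            m=o['mask'].astype(np.uint8);print(c,q,round(o['conf'],2),np.round(o['at'],1),cv2.boundingRect(m),m.sum())
    for q in ['jaw_back','handle']:
        for o in vision.pinpoint(q,c)[:1]:print(c,q,np.round(o['at'],1))
print([ (p,onz('top',p,z).round(3)) for p,z in [((367,240),.076),((445,241),.045),((280,235),.076),((445,207),.045),((445,277),.045)]])
```

```text
top jaw_back 0.89 [397.7 237.7] (389, 231, 27, 19) 383
top jaw 0.95 [402.2 237. ] (388, 231, 29, 20) 441
top handle 0.56 [228.3 234.5] (231, 220, 7, 28) 109
top handle 0.35 [373.4 236.3] (230, 220, 216, 29) 1417
top jaw_back [396.4 238.2]
top handle [228.9 234.7]
side jaw_back 0.62 [361.3 181.4] (355, 169, 18, 28) 343
side jaw 0.52 [368.7 178.8] (355, 170, 18, 26) 322
side handle 0.67 [282.5 269. ] (271, 259, 25, 20) 149
side jaw_back [362.5 174.1]
side handle [285.5 268.2]
[((367, 240), array([ 0.511, -0.13 ,  0.076])), ((445, 241), array([ 0.504, -0.353,  0.045])), ((280, 235), array([0.531, 0.109, 0.076])), ((445, 207), array([ 0.601, -0.358,  0.045])), ((445, 277), array([ 0.404, -0.347,  0.045]))]
```

View pics/topz.png

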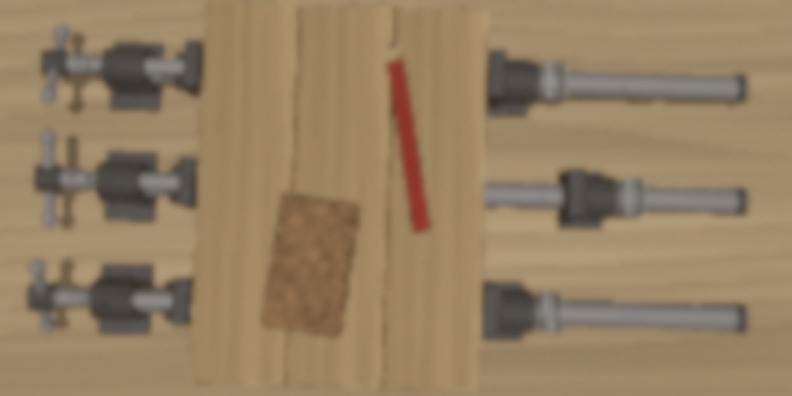

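View pics/sidez.png

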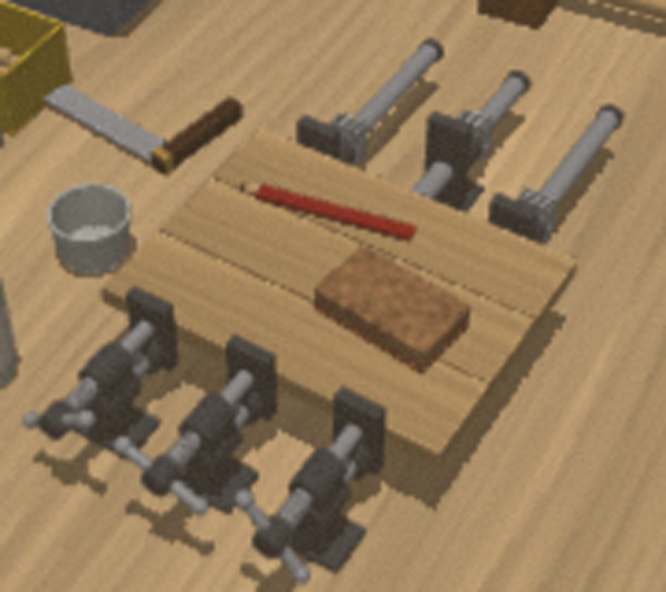

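Run:
```python
from h import *
z=lambda x,y:(220+x/3.3-.35,180+y/3.3-.35)
for n,x,y,h in [('hub',47,179,.08),('bar_t',48,133,.08),('bar_b',47,226,.08),('jawfront_top',561,172,.1),('jawfront_bot',561,228,.1),('jawback',582,200,.1),('pipeend',743,201,.05),('p1e',743,88,.05),('p1s',565,81,.05),('p3e',743,318,.05),('p3s',565,312,.05),('pm_s',490,194,.05),('edgeR_t',489,8,.076),('edgeR_b',478,388,.076),('edgeL_t',206,0,.076),('edgeL_b',191,384,.076),
 ('lj',488,80,.1),('uj',487,310,.1)]:
    print(n,onz('top',z(x,y),h).round(4))
s=lambda x,y:(240+x/3.7-.35,140+y/3.7-.35)
for n,x,y,h in [('hub',160,475,.072),('jaw top near L',428,117,.1),('jaw top R',475,127,.1)]:
    print('side',n,onz('side',s(x,y),h).round(4))
def tri(a,b):
    p,d=ray('top',a);q,e=ray('side',b)
    A=np.stack([d,-e],1);t=np.linalg.lstsq(A,q-p,rcond=None)[0];u=p+d*t[0];v=q+e*t[1];return ((u+v)/2).round(4),np.linalg.norm(u-v).round(4)
print(tri(z(47,179),s(160,475)))
```

```text
hub [0.5366 0.2357 0.08  ]
bar_t [0.5752 0.2349 0.08  ]
bar_b [0.4975 0.2357 0.08  ]
jawfront_top [ 0.5304 -0.1908  0.1   ]
jawfront_bot [ 0.4845 -0.189   0.1   ]
jawback [ 0.507  -0.2071  0.1   ]
pipeend [ 0.5052 -0.351   0.05  ]
p1e [ 0.6022 -0.3563  0.05  ]
p1s [ 0.6121 -0.2034  0.05  ]
p3e [ 0.4066 -0.3457  0.05  ]
p3s [ 0.4157 -0.1954  0.05  ]
pm_s [ 0.5168 -0.1356  0.05  ]
edgeR_t [ 0.6727 -0.1383  0.076 ]
edgeR_b [ 0.356  -0.1184  0.076 ]
edgeL_t [0.6857 0.1014 0.076 ]
edgeL_b [0.365  0.1176 0.076 ]
lj [ 0.608  -0.1335  0.1   ]
uj [ 0.4197 -0.1262  0.1   ]
side hub [0.539  0.2384 0.072 ]
side jaw top near L [ 0.533  -0.1952  0.1   ]
side jaw top R [ 0.49   -0.2031  0.1   ]
(array([0.5382, 0.2379, 0.0717]), np.float64(0.002))
```

```bash
python3 -m creep '[0,0,0,0,0,-0.144, 0,0,0,0,0,-0.144, 0,0,0,0,0,-0.144, 0,0,0,0,0,-0.144, 0,0,0,0,0,-0.144, 0,0,0,0,0,-0.144, 0,0,0,0,0,-0.144, 0,0,0,0,0,-0.144, 0,0,0,0,0,0]' -1 20
python3 - <<'E'
from h import *
s=monitor.observe();q=s['ee_rot'];Rm=R.from_quat([q[1],q[2],q[3],q[0]])
print(Rm.as_matrix().round(3),Rm.inv().apply(np.array([.505,-.25,.212])-s['position']).round(4),r.finger_overhang,s['finger_gap'])
E
```

```text
clock: 2.4
position: [0.2221, -0.5842, 0.2116]
ee_rot: [-0.0, 1.0, -0.027, 0.0]
wrist_force: [0.1, -0.2, 0.9]
finger_gap: -0.0001
[[ 0.999 -0.053  0.   ]
 [-0.053 -0.999  0.   ]
 [ 0.    -0.    -1.   ]] [ 2.647e-01 -3.487e-01 -2.000e-04] 0.017 -7.569718608342007e-05
```

```bash
python3 -m creep '[0.01,-0.013,0,0,0,0, 0.019,-0.025,0,0,0,0, 0.019,-0.025,0,0,0,0, 0.019,-0.025,0,0,0,0, 0.019,-0.025,0,0,0,0, 0.019,-0.025,0,0,0,0, 0.019,-0.025,0,0,0,0, 0.019,-0.025,0,0,0,0, 0.019,-0.025,0,0,0,0, 0.019,-0.025,0,0,0,0, 0.019,-0.025,0,0,0,0, 0.019,-0.025,0,0,0,0, 0.019,-0.025,0,0,0,0, 0.019,-0.025,0,0,0,0, 0.008,-0.011,0,0,0,0, 0,0,0,0,0,0, 0,0,0,0,0,0]'
python3 - <<'E'
from h import *
for c,(x0,y0,x1,y1) in {'top':(340,180,480,300),'side':(300,60,460,220)}.items():
    im=vision.capture(c)[y0:y1,x0:x1]
    cv2.imwrite(f'pics/{c}1.png',cv2.resize(im,None,fx=3.7,fy=3.7,interpolation=cv2.INTER_CUBIC))
s=monitor.observe();q=s['ee_rot'];Rm=R.from_quat([q[1],q[2],q[3],q[0]])
print(Rm.as_matrix().round(3),Rm.inv().apply(np.array([.505,-.25,.098])-s['position']).round(4),s['wrist_force'])
E
```

```text
clock: 4.1
position: [0.5053, -0.2509, 0.2116]
ee_rot: [0.0, 1.0, -0.028, -0.001]
wrist_force: [-0.1, -0.0, 0.2]
finger_gap: -0.0001
[[ 0.998 -0.058 -0.001]
 [-0.058 -0.998 -0.001]
 [-0.001  0.001 -1.   ]] [ 0.     -0.002   0.1136] [-0.5536851  -0.44058962 -0.02803308]
```

View pics/top1.png

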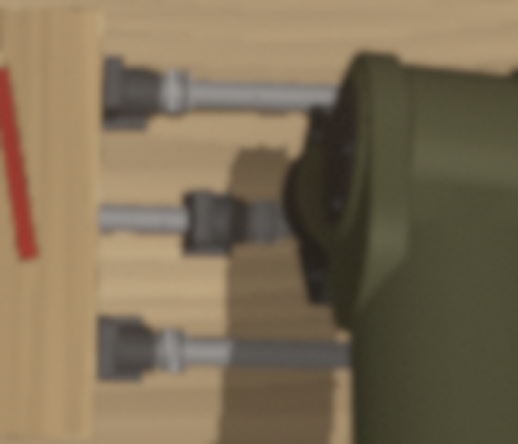

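View pics/side1.png

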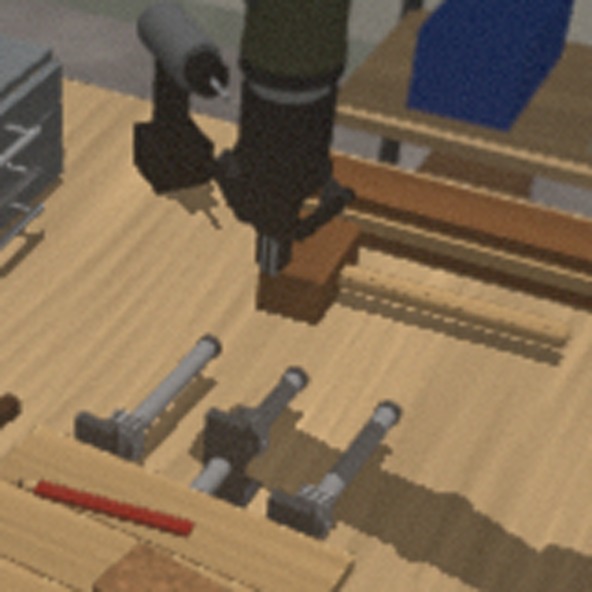

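The closed fingers stand above the pipe behind the jaw, whose plate shows at about (205,222) in the zoomed top picture. Nothing is in the way of going down.

```bash
python3 -m creep '[0,0.001,0.01,0,0,0, 0,0,0.018,0,0,0, 0,0,0.018,0,0,0, 0,0,0.018,0,0,0, 0,0,0.018,0,0,0, 0,0,0.014,0,0,0, 0,0,0.01,0,0,0, 0,0,0.007,0,0,0, 0,0,0,0,0,0, 0,0,0,0,0,0]'; python3 -c "
from h import *
cv2.imwrite('pics/side2.png',cv2.resize(vision.capture('side')[60:220,300:460],None,fx=3.7,fy=3.7))"
```

```text
clock: 5.2
position: [0.5063, -0.2514, 0.0991]
ee_rot: [0.0, 1.0, -0.028, 0.0]
wrist_force: [-0.9, -0.1, -0.9]
finger_gap: -0.0001
```

View pics/side2.png

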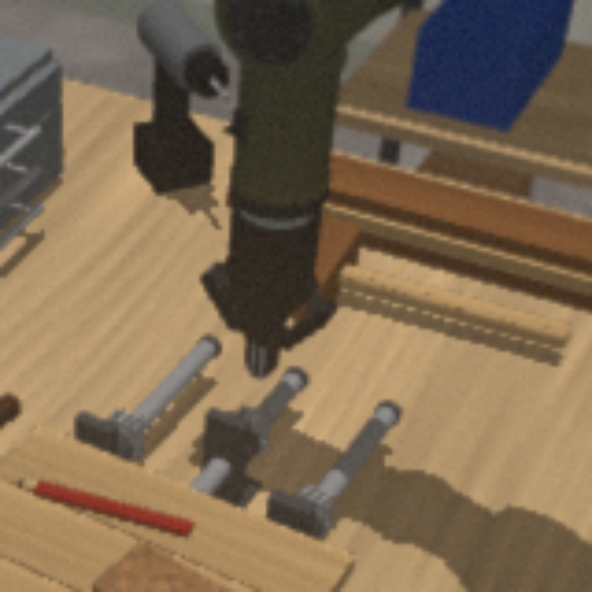

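```bash
python3 -c "
from h import *
p=proj('side',[[.5063,-.2514,.082],[.507,-.207,.085]]);print(p,(p-[300,60])*3.7)"
python3 -m creep '[0,-0.005,0,0,0,0, 0,-0.005,0,0,0,0, 0,-0.005,0,0,0,0, 0,-0.005,0,0,0,0, 0,-0.005,0,0,0,0, 0,-0.005,0,0,0,0, 0,-0.005,0,0,0,0, 0,-0.005,0,0,0,0, 0,-0.005,0,0,0,0, 0,-0.005,0,0,0,0]'
```

```text
[[369.23168744 168.51850708]
 [363.5887051  175.13516744]] [[256.15724351 401.51847621]
 [235.27820886 426.00011951]]
clock: 6.25
position: [0.5089, -0.2008, 0.0988]
ee_rot: [-0.0, 1.0, -0.027, 0.0]
wrist_force: [0.3, -0.4, 0.4]
finger_gap: -0.0003
```

```bash
python3 -c "
from h import *
s=monitor.observe();P=s['position'];print(P)
for c,(x0,y0) in {'side':(300,80),'top':(340,180)}.items():
  im=cv2.resize(vision.capture(c)[y0:y0+140,x0:x0+160],None,fx=4,fy=4,interpolation=cv2.INTER_CUBIC)
  for q in proj(c,[P+[0,0,-.017],P]): cv2.circle(im,tuple(int(v) for v in (q-[x0,y0])*4+2),3,(0,0,255),-1)
  cv2.imwrite(f'pics/{c}3.png',im)
"
```

```text
[ 0.50888748 -0.20084688  0.09877706]
```

View pics/side3.png

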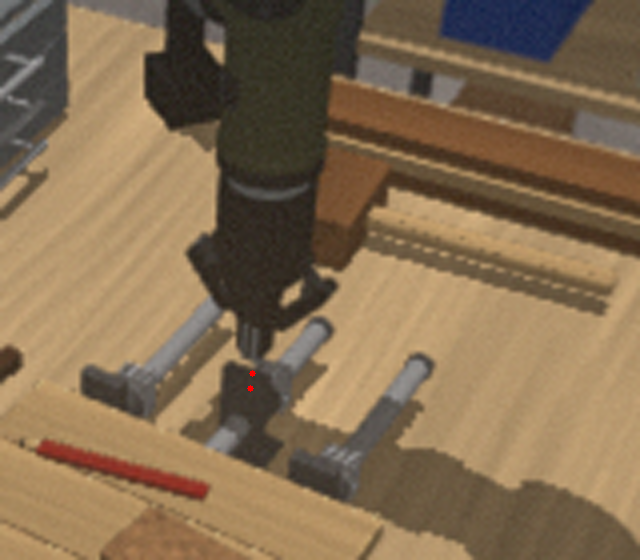

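View pics/top3.png

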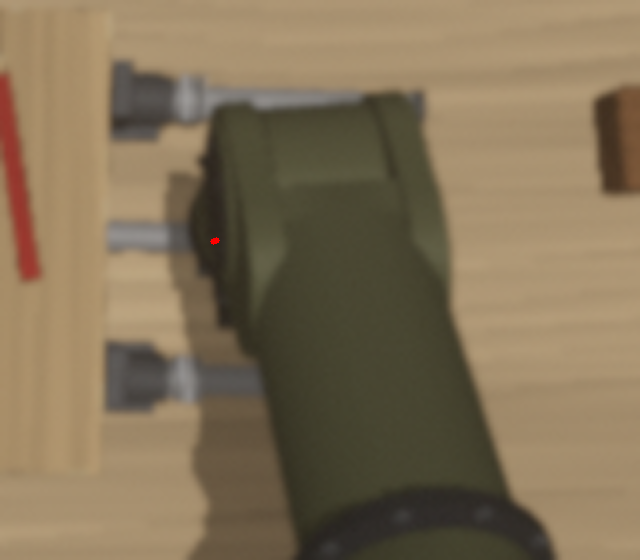

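```bash
python3 -c "
from h import *
for P,x0,y0,f in [([.5053,-.2509,.2116],300,60,3.7),([.5063,-.2514,.0991],300,60,3.7)]:
  for d in (-.03,-.017,0,.013,.03): print(d,((proj('side',np.array(P)+[0,0,d])-[x0,y0])*f).round())
for z in (.06,.08,.1,.12): print(z,(proj('side',[.507,-.206,z])-[300,80])*4)
print(vision.calibration('side'))
"
```

```text
-0.03 [[266. 315.]]
-0.017 [[267. 303.]]
0 [[268. 287.]]
0.013 [[270. 274.]]
0.03 [[271. 258.]]
-0.03 [[255. 412.]]
-0.017 [[256. 401.]]
0 [[258. 387.]]
0.013 [[259. 376.]]
0.03 [[260. 361.]]
0.06 [[251.91639729 403.56075052]]
0.08 [[253.45677046 385.73137781]]
0.1 [[255.03025277 367.53408503]]
0.12 [[256.63796039 348.95690742]]
{'fx': 403.24787750611955, 'fy': 403.24787750611955, 'cx': 320.46793083304135, 'cy': 197.6266938339209, 'dist_coeffs': array([0.03179117, 0.        , 0.        , 0.        , 0.        ]), 'position': array([0.11639876, 0.76073399, 0.96951619]), 'orientation': array([-0.23315873, -0.1039862 ,  0.37925884,  0.88937428])}
```

```bash
python3 -c "
from h import *
P=np.array([0.22236497,-0.5841169,0.21180778])
for c,(x0,y0) in {'side':(430,20),'top':(480,260)}.items():
  im=cv2.resize(cv2.imread(f'pics/{c}0.png')[y0:y0+140,x0:x0+160],None,fx=5,fy=5,interpolation=cv2.INTER_CUBIC)[:600]
  for q,col in zip(proj(c,[P+[0,0,-.017],P,P+[0,0,.054],P+[0,0,.15]]),[(0,0,255),(0,255,0),(255,0,0),(255,255,0)]): cv2.circle(im,tuple(int(v) for v in (q-[x0,y0])*5+2),4,col,-1)
  cv2.imwrite(f'pics/{c}4.png',im)
"
```

```text
(no output)
```

View pics/side4.png

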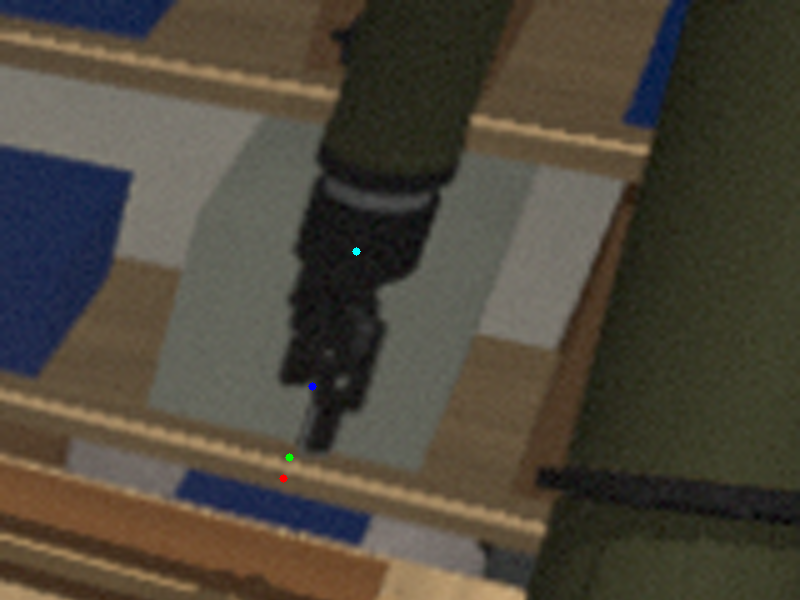

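View pics/top4.png

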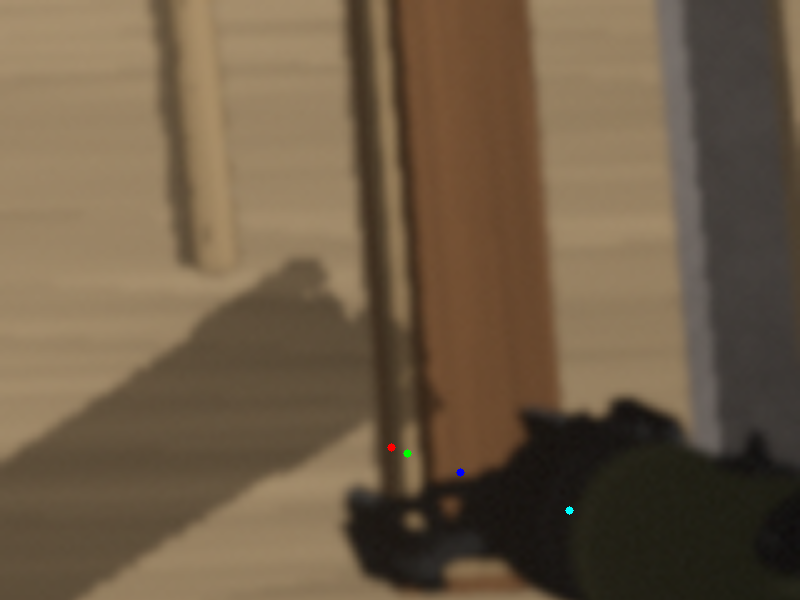

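```bash
python3 -c "
from h import *
P=np.array([ 0.50888748,-0.20084688,0.09877706])
t=np.linspace(0,2*np.pi,60)
for off,n in [((0,0,0),'a'),((.0,0,.03),'b'),((.013,-.035,0),'c')]:
 row=[]
 for c,(x0,y0) in {'side':(300,60),'top':(340,180)}.items():
  im=vision.capture(c)[y0:y0+130,x0:x0+130]
  im=cv2.resize(im,None,fx=3,fy=3,interpolation=cv2.INTER_CUBIC)
  im=cv2.convertScaleAbs(im,alpha=1.6,beta=20)
  for z,rr,col in [(-.017,.008,(0,0,255)),(.052,.04,(0,255,0)),(.13,.04,(255,255,0))]:
    q=proj(c,P+np.array(off)+np.stack([rr*np.cos(t),rr*np.sin(t),0*t+z],1))
    cv2.polylines(im,[((q-[x0,y0])*3+1).astype(np.int32)],True,col,1)
  row.append(im)
 cv2.imwrite(f'pics/o_{n}.png',np.hstack(row))
"
```

```text
(no output)
```

View pics/o_a.png

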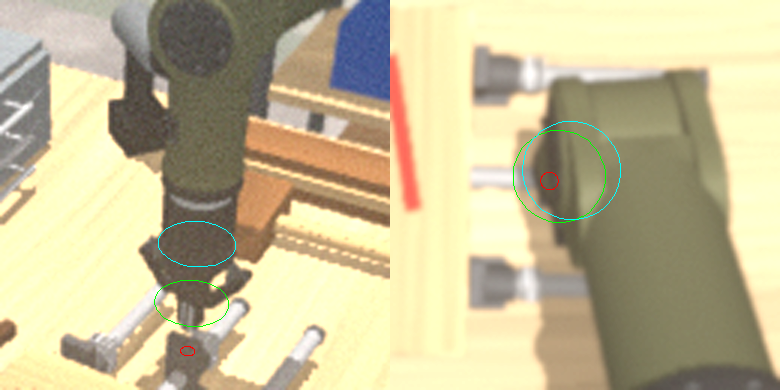

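View pics/o_c.png

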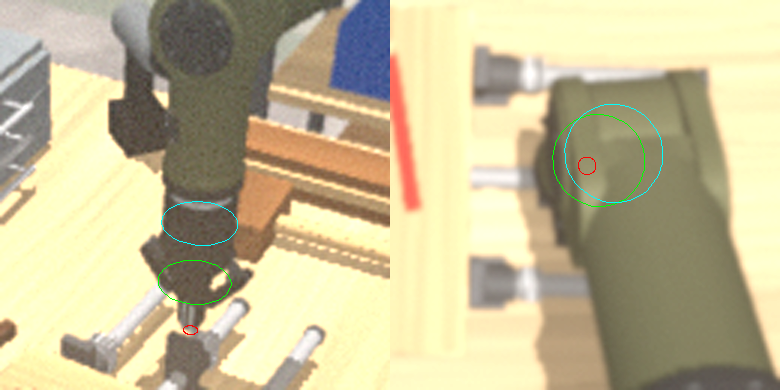

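```bash
python3 -m creep '[0,-0.004,0,0,0,0, 0,-0.004,0,0,0,0, 0,-0.004,0,0,0,0, 0,0,0,0,0,0]'
python3 -m creep '[0,-0.004,0,0,0,0, 0,-0.004,0,0,0,0, 0,0,0,0,0,0]'
python3 -c "
from h import *
print(monitor.observe()['wrist_force'])
a=[cv2.resize(vision.capture(c)[y0:y0+100,x0:x0+100],None,fx=4,fy=4,interpolation=cv2.INTER_CUBIC) for c,(x0,y0) in {'side':(310,110),'top':(340,190)}.items()]
cv2.imwrite('pics/p5.png',cv2.convertScaleAbs(np.hstack(a),alpha=1.5,beta=10))
"
```

```text
clock: 7.05
position: [0.5097, -0.1883, 0.0989]
ee_rot: [-0.0, 1.0, -0.027, 0.0]
wrist_force: [0.4, -1.1, 0.1]
finger_gap: -0.0002
clock: 7.35
position: [0.5101, -0.1805, 0.0989]
ee_rot: [-0.0, 1.0, -0.027, 0.0]
wrist_force: [-0.0, -0.4, -0.4]
finger_gap: -0.0
[-0.04452164 -0.36231813 -0.42030058]
```

View pics/p5.png

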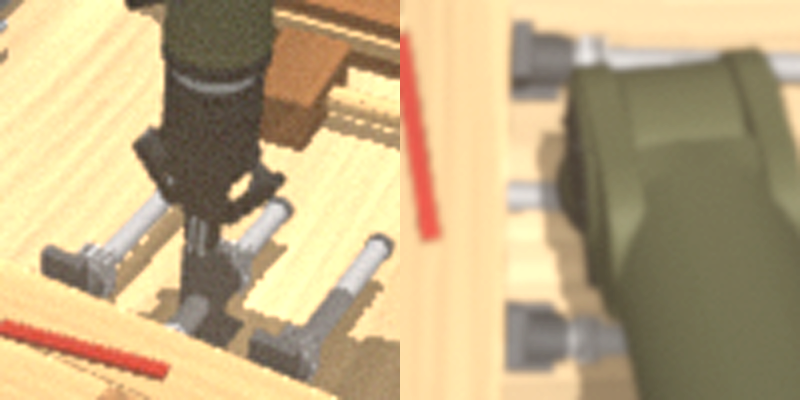

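```bash
for i in 1 2 3; do python3 -m creep '[0,-0.003,0,0,0,0, 0,-0.003,0,0,0,0]' | grep -E 'pos|wrist'; done
```

```text
position: [0.5103, -0.1752, 0.0988]
wrist_force: [-0.9, 0.3, -0.2]
position: [0.5106, -0.169, 0.0988]
wrist_force: [-0.2, 0.3, 0.5]
position: [0.511, -0.163, 0.0988]
wrist_force: [0.1, 0.2, 0.4]
```

```bash
python3 -c "
from h import *
a=[cv2.resize(vision.capture(c)[y0:y0+100,x0:x0+100],None,fx=4,fy=4,interpolation=cv2.INTER_CUBIC) for c,(x0,y0) in {'side':(310,110),'top':(340,190)}.items()]
cv2.imwrite('pics/p6.png',cv2.convertScaleAbs(np.hstack(a),alpha=1.5,beta=10))
"
```

```text
(no output)
```

View pics/p6.png

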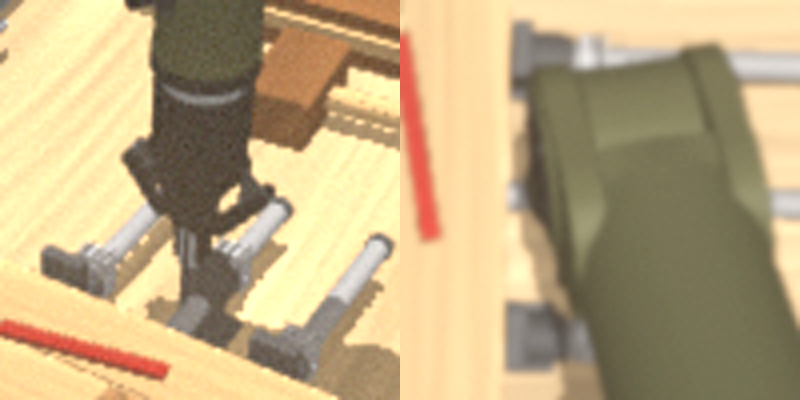

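```bash
python3 -c "
from h import *
im=np.mean([vision.capture('side').astype(float) for _ in range(4)],0)
P=monitor.observe()['position'];print(P)
i0=cv2.imread('pics/side0.png').astype(float)
f=lambda a:cv2.convertScaleAbs(cv2.resize(a[150:200,335:385],None,fx=8,fy=8,interpolation=cv2.INTER_CUBIC).clip(0,255).astype(np.uint8),alpha=2.2,beta=0)
cv2.imwrite('pics/p7.png',np.hstack([f(i0),f(im)]))
"
```

```text
[ 0.51091793 -0.16352231  0.09877855]
```

View pics/p7.png

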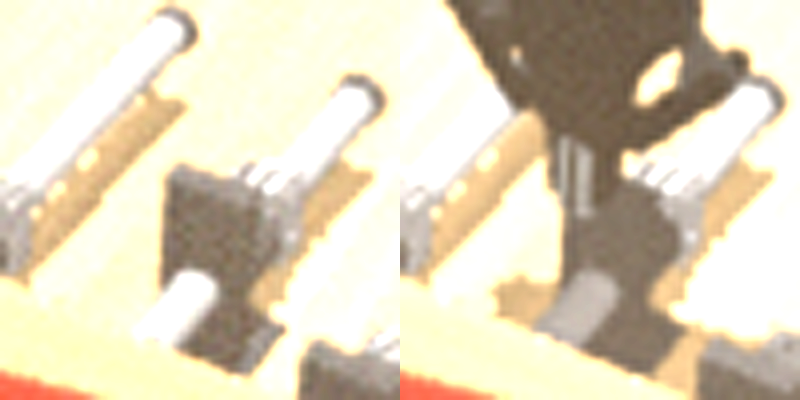

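```bash
python3 -c "
from h import *
P=monitor.observe()['position']
for z in (.08,.09,.1,.11,.12,.13): 
  c=onz('side',(357.5,176.9),z); print(z,c.round(4),(c-P).round(4))
"
```

```text
0.08 [ 0.5232 -0.1942  0.08  ] [ 0.0123 -0.0307 -0.0188]
0.09 [ 0.5186 -0.1835  0.09  ] [ 0.0077 -0.02   -0.0088]
0.1 [ 0.5141 -0.1728  0.1   ] [ 0.0032 -0.0093  0.0012]
0.11 [ 0.5095 -0.162   0.11  ] [-0.0014  0.0015  0.0112]
0.12 [ 0.5049 -0.1513  0.12  ] [-0.006   0.0122  0.0212]
0.13 [ 0.5004 -0.1406  0.13  ] [-0.0106  0.023   0.0312]
```

View pics/o_b.png

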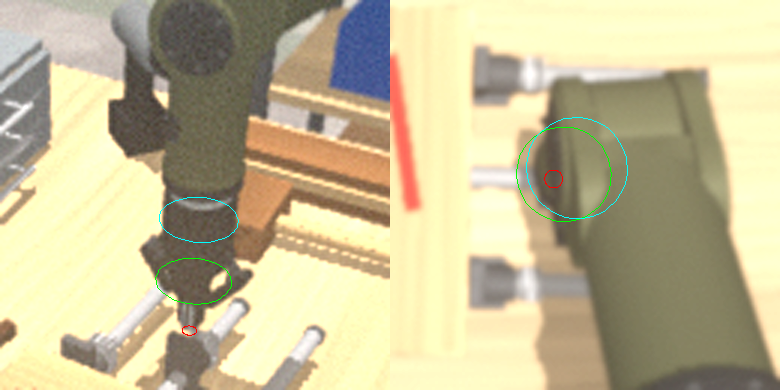

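```bash
python3 -m creep '[0,0.008,0,0,0,0, 0,0.01,0,0,0,0, 0,0.01,0,0,0,0, 0,0.01,0,0,0,0, 0,0.01,0,0,0,0, 0,0.01,0,0,0,0, 0,0.01,0,0,0,0, 0,0.01,0,0,0,0, 0,0.006,0,0,0,0, 0,0,0,0,0,0]'
python3 -m creep '[0,0,0.003,0,0,0, 0,0,0.003,0,0,0, 0,0,0,0,0,0]'
python3 -c "
from h import *
im=np.mean([vision.capture('side').astype(float) for _ in range(2)],0)
P=monitor.observe()['position'];print(P)
f=lambda a:cv2.convertScaleAbs(cv2.resize(a[140:190,335:405],None,fx=8,fy=8,interpolation=cv2.INTER_CUBIC).clip(0,255).astype(np.uint8),alpha=2.2,beta=0)
o=f(im)
for z in (.08,.09,.1,.11,.12):
  q=(proj('side',[P[0],P[1],z])[0]-[335,140])*8+4; cv2.circle(o,tuple(int(v) for v in q),3,(0,0,255),-1)
cv2.imwrite('pics/p8.png',o)
"
```

```text
clock: 9.35
position: [0.5061, -0.2484, 0.0986]
ee_rot: [0.0, 1.0, -0.028, -0.0]
wrist_force: [0.1, -0.5, -0.2]
finger_gap: 0.0001
clock: 9.65
position: [0.5061, -0.2465, 0.0923]
ee_rot: [-0.0, 1.0, -0.027, -0.0]
wrist_force: [-0.9, 0.1, 0.9]
finger_gap: 0.0002
[ 0.50630822 -0.24672896  0.09266896]
```

View pics/p8.png

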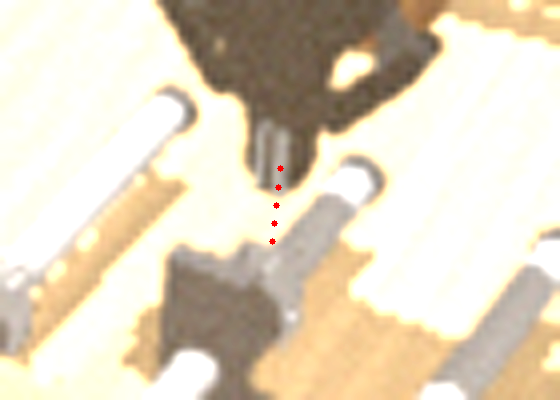

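```bash
for i in 1 2 3 4; do python3 -m creep '[0,0,0.003,0,0,0, 0,0,0.003,0,0,0]' | grep -E 'posi|wrist'; done
cat > v.py <<'E'
from h import *
import sys
im=np.mean([vision.capture('side').astype(float) for _ in range(2)],0)
s=monitor.observe();P=s['position'];print(P,s['wrist_force'])
x0,y0=int(sys.argv[2]),int(sys.argv[3])
o=cv2.convertScaleAbs(cv2.resize(im[y0:y0+50,x0:x0+70],None,fx=8,fy=8,interpolation=cv2.INTER_CUBIC).clip(0,255).astype(np.uint8),alpha=2.2,beta=0)
for z in (.06,.07,.08,.09,.1,.11,.12):
  q=(proj('side',[P[0],P[1],z])[0]-[x0,y0])*8+4; cv2.circle(o,tuple(int(v) for v in q),3,(0,0,255),-1)
cv2.imwrite(sys.argv[1],o)
E
python3 v.py pics/p9.png 335 140
```

```text
position: [0.5065, -0.2471, 0.0867]
wrist_force: [-0.1, -0.2, 0.1]
position: [0.5063, -0.2472, 0.0805]
wrist_force: [0.4, -0.6, 0.5]
position: [0.5063, -0.2472, 0.0745]
wrist_force: [0.7, -0.3, -0.0]
position: [0.5063, -0.2472, 0.0685]
wrist_force: [0.1, -0.6, -0.7]
[ 0.50608301 -0.2471324   0.06832408] [ 0.8430855   0.06825387 -0.58232113]
```

View pics/p9.png

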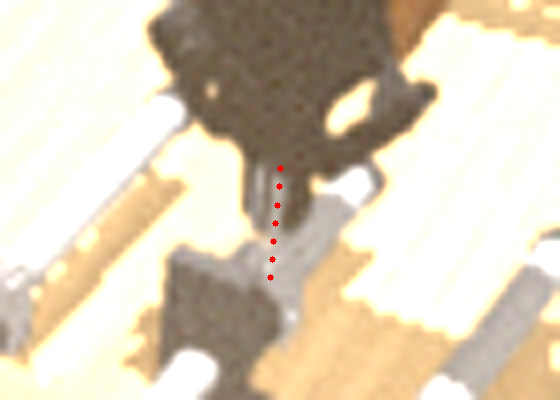

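```bash
python3 -m creep '[0,0,0.002,0,0,0, 0,0,0.002,0,0,0]' | grep -E 'posi|wrist'
for i in 1 2 3 4; do python3 -m creep '[0,-0.004,0,0,0,0, 0,-0.004,0,0,0,0]' | grep -E 'posi|wrist'; done
python3 v.py pics/p10.png 335 140
```

```text
position: [0.5064, -0.2472, 0.0648]
wrist_force: [0.0, 0.2, -0.8]
position: [0.5068, -0.2389, 0.0648]
wrist_force: [0.2, -0.1, 0.6]
position: [0.5073, -0.2307, 0.0649]
wrist_force: [-0.1, 0.5, 0.1]
position: [0.5077, -0.2228, 0.0648]
wrist_force: [1.2, -0.4, -0.5]
position: [0.508, -0.2158, 0.0648]
wrist_force: [0.1, -3.3, -0.4]
[ 0.50810007 -0.21498978  0.0648176 ] [-0.16332235 -0.4453921   0.26340431]
```

View pics/p10.png

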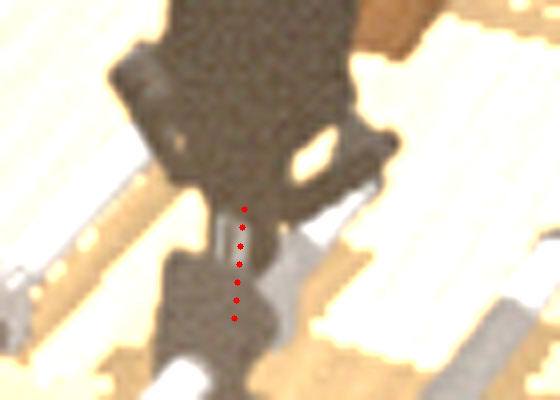

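```bash
python3 -m creep '[0,-0.005,0,0,0,0, 0,-0.005,0,0,0,0, 0,-0.005,0,0,0,0, 0,-0.005,0,0,0,0]' | grep -E 'posi|wrist'
python3 -m creep '[0,-0.005,0,0,0,0, 0,-0.005,0,0,0,0, 0,-0.005,0,0,0,0, 0,-0.005,0,0,0,0, 0,-0.004,0,0,0,0]' | grep -E 'posi|wrist'
python3 v.py pics/p11.png 325 140
```

```text
position: [0.5092, -0.1949, 0.0648]
wrist_force: [1.0, -2.6, 0.4]
position: [0.5106, -0.1707, 0.0648]
wrist_force: [0.2, -3.2, 0.4]
[ 0.51053223 -0.16999419  0.06478486] [-0.34251057  0.43229054 -0.08657836]
```

View pics/p11.png

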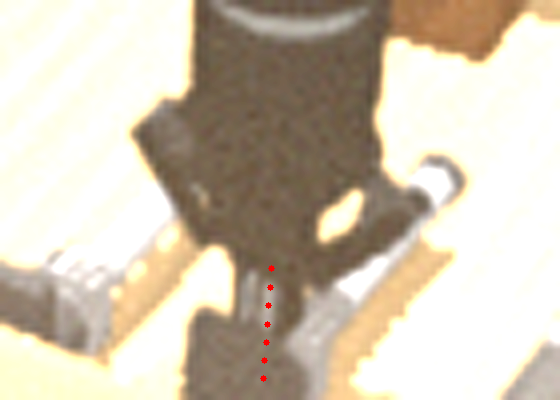

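```bash
python3 -m creep '[0,-0.004,0,0,0,0, 0,-0.003,0,0,0,0, 0,-0.003,0,0,0,0]' | grep -E 'posi|wrist'
python3 -m creep '[0,-0.002,0,0,0,0, 0,-0.002,0,0,0,0]' | grep -E 'posi|wrist'
python3 -m creep '[0,-0.001,0,0,0,0, 0,-0.001,0,0,0,0]' | grep -E 'posi|wrist'
```

```text
position: [0.5109, -0.1613, 0.0647]
wrist_force: [0.5, -3.9, -0.6]
position: [0.5112, -0.1572, 0.0647]
wrist_force: [-0.1, -3.5, -0.5]
position: [0.5113, -0.1553, 0.0647]
wrist_force: [0.0, -3.2, -0.5]
```

```bash
for i in 1 2 3 ; do python3 -m creep '[0,-0.001,0,0,0,0, 0,-0.001,0,0,0,0]' | grep -E 'posi|wrist';python3 -c "
from workcell import monitor;print(monitor.observe()['wrist_force'])"; done
```

```text
position: [0.5114, -0.1533, 0.0648]
wrist_force: [0.6, -3.2, -0.1]
[ 0.63580356 -3.21625182 -0.07249654]
position: [0.5115, -0.1513, 0.0647]
wrist_force: [-0.9, -2.8, -0.2]
[-0.92792906 -2.84063925 -0.19358321]
position: [0.5115, -0.1512, 0.0648]
wrist_force: [-0.2, -10.3, 0.1]
[ -0.17908004 -10.34187191   0.14299573]
```

Force jumped to 10 N and the fingers stopped, so the jaw has reached its hard stop. I'll hold briefly, back off, rise and check.

```bash
python3 -m creep '[0,0,0,0,0,0, 0,0,0,0,0,0, 0,0,0,0,0,0, 0,0.003,0,0,0,0, 0,0.006,0,0,0,0, 0,0.008,0,0,0,0, 0,0.008,0,0,0,0, 0,0,-0.01,0,0,0, 0,0,-0.02,0,0,0, 0,0,-0.02,0,0,0, 0,0,-0.02,0,0,0, 0,0,-0.02,0,0,0, 0,0,-0.02,0,0,0, 0,0,-0.02,0,0,0, 0,0,-0.01,0,0,0, 0,0,0,0,0,0]'
python3 -c "
from h import *
a=[cv2.resize(vision.capture(c)[y0:y0+100,x0:x0+100],None,fx=4,fy=4,interpolation=cv2.INTER_CUBIC) for c,(x0,y0) in {'side':(310,110),'top':(340,190)}.items()]
cv2.imwrite('pics/p12.png',cv2.convertScaleAbs(np.hstack(a),alpha=1.5,beta=10))
"
```

```text
clock: 15.65
position: [0.5111, -0.1742, 0.2064]
ee_rot: [0.0, 1.0, -0.028, 0.001]
wrist_force: [-0.7, -0.5, -0.3]
finger_gap: -0.0001
```

View pics/p12.png

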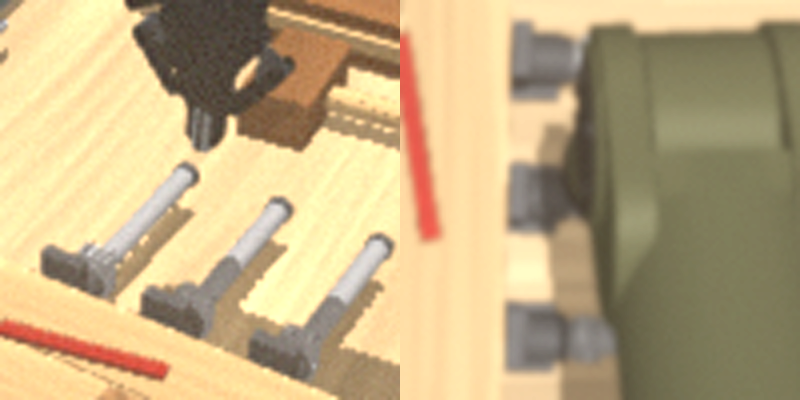

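All three tail jaws now sit level against the panel edge, with the middle one at about (180,300) in the zoomed side view. Next I'll move over the handle.

```bash
python3 -m creep '[0.001,-0.010,0,0,0,0, 0.001,-0.02,0,0,0,0, 0.001,-0.025,0,0,0,0, 0.001,-0.025,0,0,0,0, 0,-0.025,0,0,0,0, 0,-0.025,0,0,0,0, 0,-0.025,0,0,0,0, 0,-0.025,0,0,0,0, 0,-0.025,0,0,0,0, 0,-0.025,0,0,0,0, 0,-0.025,0,0,0,0, 0,-0.025,0,0,0,0, 0,-0.025,0,0,0,0, 0,-0.025,0,0,0,0, 0,-0.025,0,0,0,0, 0,-0.025,0,0,0,0, 0,-0.02,0,0,0,0, 0,-0.012,0,0,0,0, 0,0,0,0,0,0, 0,0,0,0,0,0]'
cat > w.py <<'E'
from h import *
import sys
s=monitor.observe();P=s['position'];print(P,s['wrist_force'])
a=[]
for c,(x0,y0) in {'side':(230,190),'top':(185,185)}.items():
  o=cv2.convertScaleAbs(cv2.resize(vision.capture(c)[y0:y0+100,x0:x0+100],None,fx=4,fy=4,interpolation=cv2.INTER_CUBIC),alpha=1.5,beta=10)
  for z in (.084,.094,.104,.114,.124,.134):
    q=(proj(c,[P[0],P[1],z])[0]-[x0,y0])*4+2; cv2.circle(o,tuple(int(v) for v in q),2,(0,0,255),-1)
  q=(proj(c,[.538,.237,.084])[0]-[x0,y0])*4+2; cv2.circle(o,tuple(int(v) for v in q),3,(0,255,0),-1)
  a.append(o)
cv2.imwrite(sys.argv[1],np.hstack(a))
E
python3 w.py pics/q1.png
```

```text
clock: 17.75
position: [0.5368, 0.2362, 0.2043]
ee_rot: [0.001, 1.0, -0.027, -0.0]
wrist_force: [0.1, -0.4, -1.0]
finger_gap: -0.0002
[0.53675092 0.2361848  0.20425684] [ 0.10356971 -0.43483786 -0.95971204]
```

View pics/q1.png

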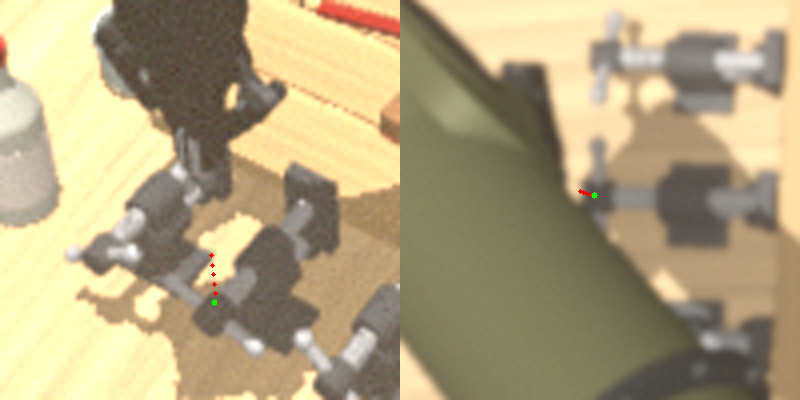

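```bash
python3 -m creep '[0,0,0.01,0,0,0, 0,0,0.015,0,0,0, 0,0,0.015,0,0,0, 0,0,0.015,0,0,0, 0,0,0.01,0,0,0, 0,0,0.005,0,0,0, 0,0,0,0,0,0]'
python3 w.py pics/q2.png
```

```text
clock: 18.55
position: [0.5368, 0.2364, 0.1341]
ee_rot: [0.0, 1.0, -0.028, -0.001]
wrist_force: [-1.4, 0.6, -0.3]
finger_gap: 0.0
[0.53677411 0.23635212 0.13413082] [-1.35908623  0.58980852 -0.34523589]
```

View pics/q2.png

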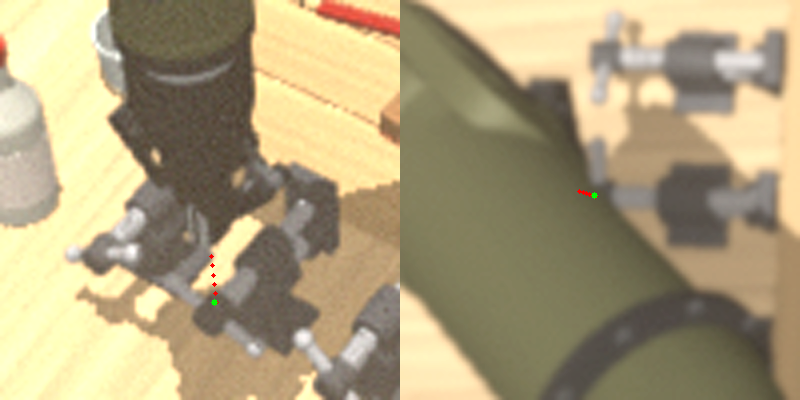

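```bash
python3 -c "
from h import *
s=monitor.observe();P=s['position']
x0,y0=255,215
o=cv2.convertScaleAbs(cv2.resize(np.mean([vision.capture('side').astype(float) for _ in range(3)],0)[y0:y0+62,x0:x0+62].astype(np.uint8),None,fx=9,fy=9,interpolation=cv2.INTER_CUBIC),alpha=2.0,beta=10)
for z in (.084,.104,.124,.144,.164,.184):
    q=(proj('side',[P[0],P[1],z])[0]-[x0,y0])*9+4; cv2.circle(o,tuple(int(v) for v in q),3,(0,0,255),-1);print(z,q)
cv2.imwrite('pics/q3.png',o)
b=proj('side',[P])[0]
for d in np.eye(3)*.01: print(proj('side',[P+d])[0]-b)
"
```

```text
0.084 [259.6064784  456.05126414]
0.104 [254.82143906 415.04271046]
0.124 [249.9103391  372.98318872]
0.144 [244.8679987  329.83065186]
0.164 [239.6889435  285.54071821]
0.184 [234.36738298 240.06650321]
[-3.18051112 -1.46783526]
[-2.12997795  2.65714342]
[-0.28244029 -2.4165927 ]
```

View pics/q3.png

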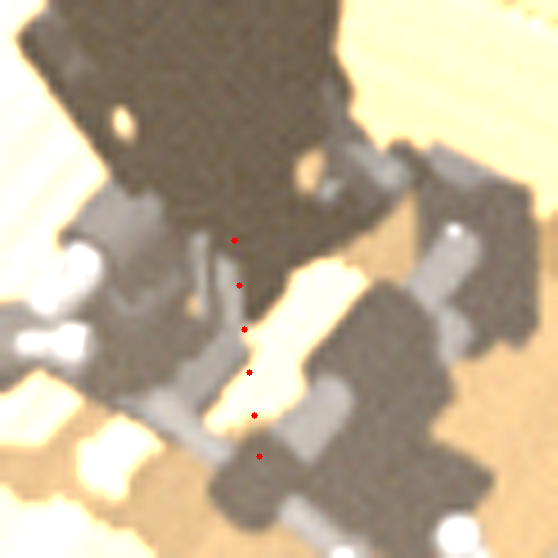

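```bash
python3 -m creep '[0,0,0.004,0,0,0, 0,0,0.006,0,0,0, 0,0,0.006,0,0,0, 0,0,0.005,0,0,0, 0,0,0.003,0,0,0, 0,0,0.002,0,0,0, 0,0,0,0,0,0, 0,0,0,0,0,0]'
python3 -c "
from h import *
s=monitor.observe();P=s['position']
x0,y0=255,215
o=cv2.convertScaleAbs(cv2.resize(np.mean([vision.capture('side').astype(float) for _ in range(3)],0)[y0:y0+62,x0:x0+62].astype(np.uint8),None,fx=9,fy=9,interpolation=cv2.INTER_CUBIC),alpha=2.0,beta=10)
for z in (.084,.104,.124,.144,.164,.184):
    q=(proj('side',[P[0],P[1],z])[0]-[x0,y0])*9+4; cv2.circle(o,tuple(int(v) for v in q),3,(0,0,255),-1)
cv2.imwrite('pics/q4.png',o)
"
```

```text
clock: 19.6
position: [0.5371, 0.2369, 0.1089]
ee_rot: [-0.0, 1.0, -0.027, 0.0]
wrist_force: [-0.1, 0.4, -0.9]
finger_gap: 0.0003
```

View pics/q4.png

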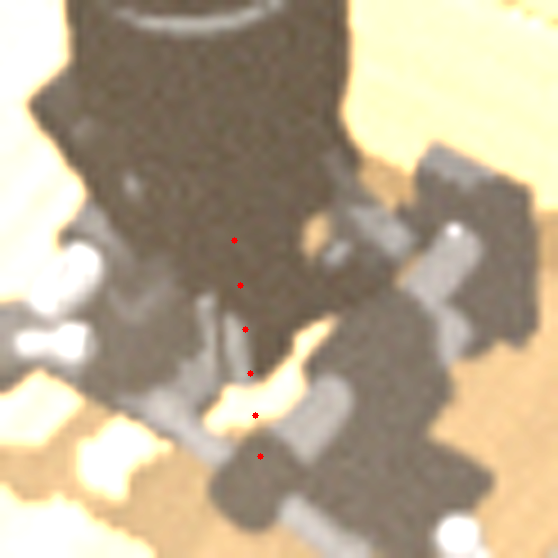

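```bash
python3 -m creep '[-0.003,0,0.002,0,0,0, 0,0,0,0,0,0, 0,0,0,0,0,0, 0,0,0,0,0,0, 0,0,0,0,0,0, 0,0,0,0,0,0, 0,0,0,0,0,0, 0,0,0,0,0,0, 0,0,0,0,0,0, 0,0,0,0,0,0, 0,0,0,0,0,0, 0,0,0,0,0,0, 0,0,0,0,0,0, 0,0,0,0,0,0, 0,0,0,0,0,0, 0,0,0,0,0,0, 0,0,0,0,0,0, 0,0,0,0,0,0, 0,0,0,0,0,0, 0,0,0,0,0,0]'
python3 -m creep '[0,0,0,0,0,0, 0,0,0,0,0,0, 0,0,0,0,0,0, 0,0,0,0,0,0, 0,0,0,0,0,0, 0,0,0,0,0,0, 0,0,0,0,0,0]'
python3 -c "
from h import *
i0={c:cv2.imread(f'pics/{c}0.png') for c in('side','top')}
a=[cv2.resize(vision.capture(c),None,fx=.6,fy=.6) for c in i0]
s=vision.capture('side');cv2.imwrite('pics/end.png',np.hstack([cv2.resize(vision.capture('top'),(400,250)),cv2.resize(s,(400,250))]))
cv2.imwrite('pics/endz.png',cv2.convertScaleAbs(cv2.resize(s[140:300,240:420],None,fx=3.7,fy=3.7,interpolation=cv2.INTER_CUBIC),alpha=1.4))
"
```

```text
clock: 21.75
position: [0.534, 0.237, 0.1068]
ee_rot: [-0.0, 1.0, -0.027, -0.0]
wrist_force: [0.3, 0.4, 0.2]
finger_gap: 0.0002
clock: 22.45
position: [0.534, 0.237, 0.1068]
ee_rot: [-0.0, 1.0, -0.028, 0.0]
wrist_force: [-0.4, -0.1, 0.4]
finger_gap: 0.0003
```

View pics/endz.png

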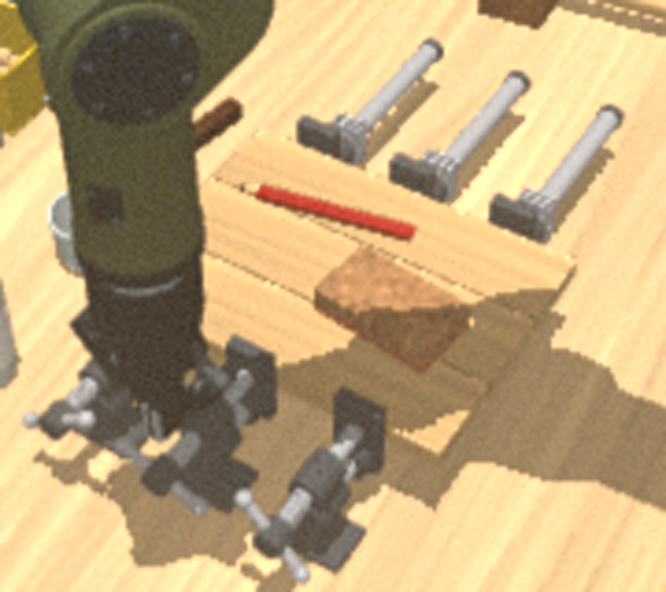

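View pics/end.png

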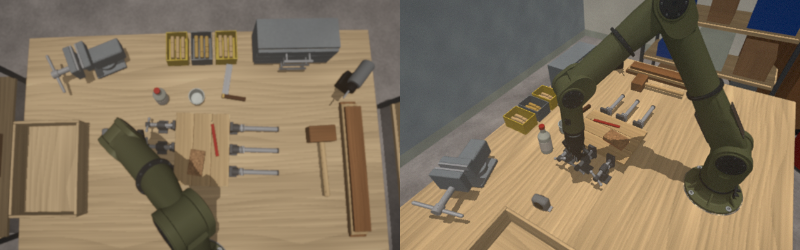

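```bash
python3 -c "
from workcell import finish_job;print(finish_job())"
```

```text
the job is handed in; nothing more can be done
None
```

I pushed the loose (middle) clamp's tail jaw home with the closed fingertips, then held them above that clamp's handle hub. I handed the job in while still pointing there.

- **Jaw:** it slid about 65 mm at roughly 3 N. It then stopped dead with the force rising to about 10 N. The last pictures show all three tail jaws level against the panel edge.
- **Pointing:** I held still for more than 2.5 s with no sign of contact; wrist force stayed within noise. By the side camera the fingertips are about 3.5 cm above the hub's top and within about 1 cm of it sideways.
- **Other things:** I compared the pictures by eye and saw nothing shifted: panel, tight clamps, sanding block, pencil, bottle, cup, square and mallet. The tape measure is hidden under the arm in the last top picture, but it shows in the side one.

**Check that disagreed:** the fingertips stood about 30 to 35 mm higher in the camera pictures than the reported tool height implies. My first push therefore passed over the jaw without touching it. I lowered the tool by the pictures, and the jaw contact then came at the predicted y.

I never found the cause. For the pointing I chose a height that meets the limits by either reading: the grasp point is about 37 mm above the hub's centre by the robot's report, or about 67 mm by the camera.

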